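# Twist the casting crucible home in its sprung cradle

## Robot

A 6-joint arm with a two-finger parallel gripper is mounted at the origin on a cart in front of the work surface, level with it; the furniture and walls round the work are solid. World frame = base frame: x ahead of the robot, y to its left, z up, the work surface at z = 0. Lengths are in mm, angles in rad, forces in N, time in s.
With the tool pointing down it reaches from about 325 to 900 mm from the base axis. Payload 6.1 kg.
Tool frame: the origin (TCP) lies at the very end of the fingers, on their centre line; the grasp point (between the pads) lies arm.grip_point_offset behind it (arm.grip_point_offset is the distance from the TCP to the grasp point, in mm); z points along the fingers, y is the line along which they close (so a half turn about z gives the same grasp; the last joint's range is limited). The gripper opens to 85 mm and grips with 20 to 120 N. Pads are 22 mm wide; open, the fingers measure 114 mm over their backs; the gripper's body (76 mm by 85 mm) begins 54 mm behind the grasp point. The pads swing forward as they close: fully open they stand 13 mm farther back than shut.
Start: joints at [1.164, 0.22, 1.526, -0, 1.395, -0.126], TCP at [173.201, 600.514, 231.3] pointing down, gripper open.
Joint ranges: [-2.98, 2.98], [-0.91, 2.08], [0.09, 2.57], [-1.24, 4.39], [0.2, 2.65], [-2.68, 2.68]. Speed limits (rad/s): [2.57, 2.57, 3.01, 3.14, 3.14, 3.14].

## Interface

Orientations are given as a 3x3 rotation matrix whose columns are the frame's x, y, z axes.
In Python, from rig import arm gives the robot as it stands. Calls block until the motion is done:
- arm.movep(position, orientation): joint-space move of the TCP to a pose.
- arm.move_l(position, rotation=None, velocity=150): straight line of the TCP; rotation=None keeps the orientation; velocity is the mean speed in mm/s.
- arm.movej(angles): joint-space move.
- arm.grip(opening, grasp_force=None): finger opening in mm; grasp_force is the grip in N (None keeps the last); returns when the fingers have stopped.
- arm.pause(seconds).
- arm.ik(position, orientation): joint angles nearest the present ones, or None.
- arm.sense(): the state.
- arm.read_camera(name): name is "side" or "top"; returns a dict with "pixels" (400x640x3 uint8, red, green, blue), "mtx" (3x3 intrinsics, pixels), "k1" (the pictures are not rectified: a ray, as slopes to the right and down, at radius r is drawn at 1 + k1 r^2 times it, then the intrinsics apply), "eye" and "orientation" of the camera in the world. Camera axes: x right, y up, looking along -z (the intrinsics and any distortion apply to the point x, -y, -z); pixel columns grow to the right and rows downward; lengths in mm; the calibration is good to about 2 mm. A picture is of the moment at which its call begins. There is no depth.
A pose or a line that the arm cannot do raises arm.PlanningError and nothing moves.
- arm.job_done(): hands the job in; it is judged then, once.
The state is a dict: "t": time; "q": joint angles; "dq": joint speeds; "effort": joint torques, N m; "ee_pos": TCP position; "orientation": TCP orientation; "ft_force": force on the tool from outside, world axes, zero at the start; "moment": the same for the moment, N m; "grip_width": finger opening in mm; "grip_force": force on a finger pad.
Only numpy, scipy, OpenCV 4.12 (cv2) and the standard library are available. Lean on these libraries where they do the work, as an engineer would, in place of code of your own. Each camera call takes 0.05 s, during which the arm holds its last target. There are 200 camera calls.

## Task

Get the casting station ready to pour: stand the white crucible upright in the mouth of the round aluminium cradle with its spout about a quarter turn away from the copper trough, then twist it down, pressing only lightly, until it is fully home on the cradle's floor with the spout pointing out along the trough, and let go. Pushing it straight down jams it: never lean so hard that the sprung cradle is rammed down onto its base. Leave the other things on the desk where they are.

Things in the scene. Friction and masses are not known exactly. Their poses are not given: they have to be found in the camera images.
- crucible: Loose white ceramic crucible standing on the desk, 0.15 kg, round, 70 mm tall. Outer diameter 44 mm from 20 mm above its foot to the top; below that it tapers to 40 mm at 4 mm above the foot, then to 35 mm at the foot. A thin blue band's lower edge is 20 mm above the foot. Origin: centre of the foot's underside; z up the axis, spout towards its own -x.
- spout (a point): Tip of the crucible's beak spout (12 mm wide, 8 to 10 mm high, at the top edge): 32 mm from the axis along the crucible's own -x, 68 mm above the foot. Grip the 44 mm body with the fingers clear of the spout: closing along the crucible's own y, give or take 40 degrees.
- station: Fixed grey base plate of the casting station, 130 x 110 x 12 mm, on the desk. Origin: centre of its underside. The cradle floats on springs above its middle.
- cradle_floor (a point): Centre of the cradle's inner floor, where the crucible's foot rests when home; 42 mm above the desk unloaded, moves with the cradle; own -x points along the trough. The cradle is an aluminium cup, 72 mm outside, bore 47 mm, 20 mm deep. Four sprung brass balls in the bore wall, 14 mm above the floor, leave a 40 mm free circle: the crucible first stands on them, foot 8 to 12 mm above the floor.
- cradle_rim (a point): Centre of the cradle's mouth, 20 mm above its floor (62 mm above the desk unloaded); level with the blue band's lower edge when the crucible is home. Each ball grips the taper with 8 to 14 N: straight pushing jams short of home, but pressing with 10 to 20 N while turning lets it sink. Either direction will do, also to and fro; it stays where it is left.
- trough (a point): Point over the copper pouring trough on the cradle's own -x side, 32 mm from the cradle's axis, at the height of the rim. The trough (24 mm wide, ending 68 mm from the axis) does not rise above the rim. With the crucible turned right, the spout's tip is straight above this point.
- cradle (a joint): How far the sprung cradle is pressed down towards its base, in m: 0 unloaded, about 2.5 N per mm; it must stay below 0.011 (about 27 N); its stop is at 0.014.
- cast_gold: Loose yellow dental cast, 44 x 64 x 27 mm, a bystander on the desk. Origin: centre of its underside.
- mug: Loose pale mug, 88 x 127 x 95 mm, a bystander on the desk. Origin: centre of its underside.

How it is judged (in metres and radians):
On the way:
1. the crucible stands upright and centred in the cradle's mouth, foot 5 to 13 mm above the floor, spout tip over 22 mm (about 40 degrees) to the side of the trough point (horizontal distance between crucible and cradle_floor below 0.004 m and z of crucible in the frame of cradle_floor between 0.005 and 0.013 m and angle between crucible's own z axis and vertical below 0.12 rad and horizontal distance between spout and trough above 0.022 m), for 0.1 s.
At the end, for the whole second after the job is handed in: The crucible is home in the cradle (foot within 1.5 mm of its floor, centred within 4 mm, upright within 0.08 rad), its spout out along the trough (tip within 9 mm sideways of the trough point, about 15 degrees), let go and at rest, the cradle pressed down less than 4 mm (z of crucible in the frame of cradle_floor below 0.0015 m and horizontal distance between crucible and cradle_floor below 0.004 m and angle between crucible's own z axis and vertical below 0.08 rad and horizontal distance between spout and trough below 0.009 m and value of joint cradle below 0.004 m and linear speed of crucible below 0.02 m/s); the robot touches nothing.
It fails at once if the sprung cradle is rammed down (pressed more than 11 mm, about 27 N) (value of joint cradle above 0.011 m).
It fails at once if the crucible is tipped over (angle between crucible's own z axis and vertical above 0.6 rad).
It fails at once if the yellow cast is moved more than 20 mm (distance of cast_gold from where it was at the start of the episode above 0.02 m).
It fails at once if the mug is moved more than 20 mm (distance of mug from where it was at the start of the episode above 0.02 m).
It also fails if it takes over 48 s, if anything falls off the work surface, if the arm or the gripper's body presses on something with over 40 N, if the wrist force passes 120 N, or if a joint passes its speed limit or range.

## Working session

There is one attempt and no reset: what is moved stays moved. The work goes in short steps, each a Python script; the robot and the scene stay as the last script left them, time stands still between calls to the robot, and variables do not carry over. Pictures are saved under pics/ and viewed, at most 10 in all, crops included, and the job is handed in when it is done.

```bash
ls; mkdir -p pics; python3 - <<'E'
from rig import arm
import cv2,numpy as np,pickle
s=arm.sense();print(s, arm.grip_point_offset)
for n in("side","top"):
    c=arm.read_camera(n);pickle.dump(c,open(f"{n}0.pkl","wb"))
    cv2.imwrite(f"pics/{n}0.png",c["pixels"][...,::-1]);print(n,c["mtx"],c["k1"],c["eye"],c["orientation"])
E
```

```text
pics
rig.py
{'t': 0.0, 'q': array([ 1.16392212e+00,  2.21229946e-01,  1.52760055e+00, -1.31552580e-05,
        1.39473176e+00, -1.26111916e-01]), 'dq': array([ 0.00097538,  0.00047741,  0.00090404, -0.00054256, -0.00064952,
       -0.00085265]), 'effort': array([ 7.16273516e-04, -4.96900356e+01, -3.89393806e+01, -1.90767669e-04,
        1.12437180e-02, -3.66976440e-05]), 'ee_pos': array([172.95146265, 599.95802114, 230.20248382]), 'orientation': array([[-9.60845048e-01,  2.77085194e-01, -7.67556805e-04],
       [ 2.77086158e-01,  9.60843364e-01, -1.81393324e-03],
       [ 2.34887819e-04, -1.95558813e-03, -9.99998060e-01]]), 'ft_force': array([-0.72571374,  0.60335218, -0.77566096]), 'moment': array([-0.02481921,  0.03856833,  0.00203506]), 'grip_force': 0.0, 'grip_width': 85.82974645252007} 18.700000000000003
side [[360.83515309   0.         321.4784771 ]
 [  0.         360.83515309 207.22030721]
 [  0.           0.           1.        ]] 0.004960218003153357 [  457.58597925 -1176.50822547   720.08623327] [[ 0.99502313  0.05696862 -0.08175294]
 [-0.09918902  0.48794493 -0.86722043]
 [-0.00951342  0.87101339  0.49116716]]
top [[385.78570092   0.         316.96918837]
 [  0.         385.78570092 194.86166767]
 [  0.           0.           1.        ]] -0.07523294262822551 [ 457.20673117  -38.4394484  1151.36059799] [[-0.02051503  0.9948481  -0.09927936]
 [-0.99959745 -0.01846326  0.02154159]
 [ 0.01959759  0.09968132  0.9948264 ]]
```

View pics/side0.png

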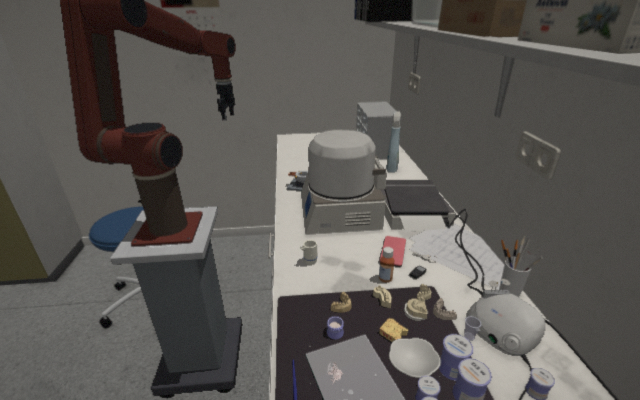

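View pics/top0.png

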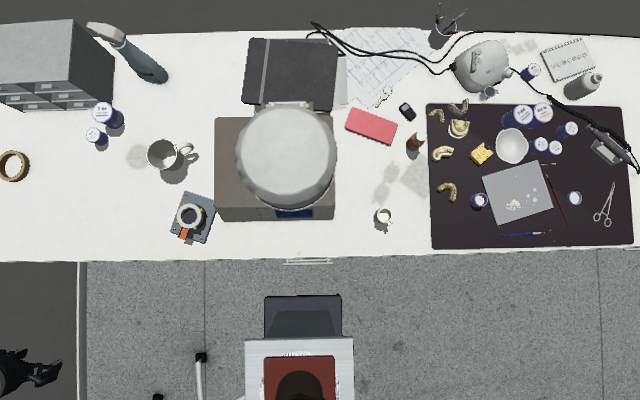

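The side view shows the crucible at about (310,251) with its handle-like spout to the left, and the station partly visible at (297,181), left of the furnace. The top view shows the crucible at (383,216) and the station at (191,217), with the copper trough towards (184,235). The mug is at (165,155) and the furnace lies between the two.

```bash
python3 - <<'E'
import cv2,pickle,numpy as np
s=pickle.load(open("side0.pkl","rb"))["pixels"];t=pickle.load(open("top0.pkl","rb"))["pixels"]
f=lambda im,x,y,w,h,k:cv2.resize(im[y:y+h,x:x+w],None,fx=k,fy=k,interpolation=cv2.INTER_CUBIC)
a=f(t,160,185,64,64,6);b=f(t,360,196,48,48,8);c=f(s,280,162,48,48,8);d=f(s,290,230,48,48,8)
o=np.zeros((600,800,3),np.uint8)
q=[cv2.resize(i,(298,298)) for i in(a,b,c,d)]
o=np.vstack([np.hstack(q[:2]),np.hstack(q[2:])])
cv2.imwrite("pics/crops0.png",o[...,::-1])
E
```

```text
(no output)
```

View pics/crops0.png

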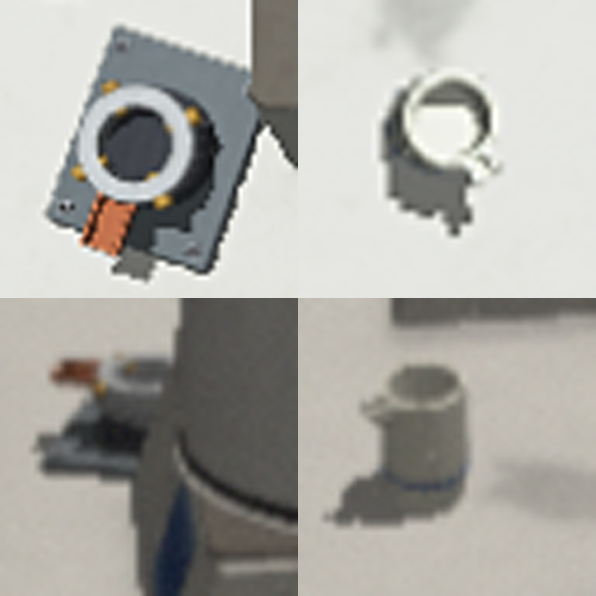

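The crops show the crucible's bright rim ring with its spout to the lower right (top), and the body against the lighter desk with the blue band (side). The cradle's light ring and the orange trough are clear in the top view. In the side view only the trough and the left part of the rim are visible.

```bash
cat > h.py <<'E'
import cv2,numpy as np,pickle
from rig import arm
def ray(c,p):
    u=cv2.undistortPoints(np.array([[p]],float),c["mtx"],np.array([c["k1"],0,0,0.]))[0,0]
    return c["eye"],c["orientation"]@[u[0],-u[1],-1]
def onz(c,p,z):
    e,d=ray(c,p);return e+d*(z-e[2])/d[2]
def tri(c1,p1,c2,p2):
    (a,d),(b,f)=ray(c1,p1),ray(c2,p2)
    s=np.linalg.lstsq(np.c_[d,-f],b-a,rcond=None)[0]
    P,Q=a+d*s[0],b+f*s[1];return (P+Q)/2,np.linalg.norm(P-Q)
def proj(c,X):
    v=c["orientation"].T@(np.asarray(X,float)-c["eye"]);v=np.array([[[v[0],-v[1],-v[2]]]])
    return cv2.projectPoints(v,np.zeros(3),np.zeros(3),c["mtx"],np.array([c["k1"],0,0,0.]))[0].ravel()
E
python3 - <<'E'
from h import *
np.set_printoptions(linewidth=250)
s=pickle.load(open("side0.pkl","rb"));t=pickle.load(open("top0.pkl","rb"))
g=lambda c:cv2.cvtColor(c["pixels"],cv2.COLOR_RGB2GRAY)
print("top cruc rows 204-232 cols 370-396\n",g(t)[204:230,370:396])
print("side cruc rows 240-264 cols 298-320\n",g(s)[238:264,298:322])
for n,c,b in(("top",t,(160,185,224,249)),("side",s,(280,162,310,200))):
    x0,y0,x1,y1=b;p=c["pixels"][y0:y1,x0:x1].astype(int)
    m=(p[...,0]>1.6*p[...,2])&(p[...,0]>90)&(p[...,1]<.62*p[...,0])
    y,x=np.nonzero(m);print(n,"orange",len(x),x.min()+x0,x.max()+x0,y.min()+y0,y.max()+y0,x.mean()+x0,y.mean()+y0)
    print(m.astype(int) if n=="side" else m[38:60,10:35].astype(int))
print("ring\n",g(t)[200:232,174:206])
E
```

```text
top cruc rows 204-232 cols 370-396
 [[227 226 223 222 224 226 226 225 219 208 201 203 210 217 223 227 229 229 229 229 230 230 230 230 229 230]
 [228 228 227 227 226 228 228 227 223 215 211 207 211 217 223 227 229 229 230 230 230 230 230 230 230 230]
 [229 229 229 228 227 227 227 227 226 222 217 214 217 221 225 228 228 228 230 230 230 230 230 230 230 230]
 [229 229 229 229 228 228 227 228 229 228 225 203 222 239 240 240 238 233 231 231 230 230 231 230 230 229]
 [229 229 229 229 229 230 230 232 206 192 219 236 241 218 201 202 219 241 240 213 225 230 230 230 230 230]
 [229 230 229 230 230 232 235 229 165 184 233 227 186 137 117 109 125 170 218 234 232 230 230 230 230 230]
 [228 229 230 230 232 217 173 149 179 225 196 144 117 111 112 108  94  87 122 199 234 232 230 229 230 230]
 [229 229 230 231 235 193 113 107 228 216 135 108 115 117 117 119 115  97  78 106 221 235 231 230 229 230]
 [229 229 230 232 227 160  95 159 223 168 107 107 108 108 112 110 113 114  90  70 171 233 232 230 229 230]
 [229 229 230 234 194 117  83 215 196 207 228 229 229 230 231 233 235 162  96  78  93 237 235 230 230
[... 5249 characters left out ...]
 0 0 0 0 0 0 0 0 0 0 0 0 0 1 0 0 0 0 0 0 0 0 0 0]
 [0 0 0 0 0 0 0 0 0 0 0 0 0 0 0 0 0 0 0 0 0 0 0 0 0]
 [0 0 0 0 0 0 0 0 0 0 0 0 0 0 0 0 0 0 0 0 0 0 0 0 0]
 [0 0 0 0 0 0 0 0 0 0 0 0 0 0 0 0 0 0 0 0 0 0 0 0 0]
 [0 0 0 0 0 0 0 0 0 0 0 0 0 0 0 0 0 0 0 0 0 0 0 0 0]
 [0 0 0 0 0 0 0 0 0 0 0 0 0 0 0 0 0 0 0 0 0 0 0 0 0]]
side orange 3 292 293 173 174 292.6666666666667 173.66666666666666
[[0 0 0 ... 0 0 0]
 [0 0 0 ... 0 0 0]
 [0 0 0 ... 0 0 0]
 ...
 [0 0 0 ... 0 0 0]
 [0 0 0 ... 0 0 0]
 [0 0 0 ... 0 0 0]]
ring
 [[230 230 230 ... 128 129 130]
 [230 230 230 ... 131 131 129]
 [230 230 230 ... 131 130 131]
 ...
 [137  44 124 ...  44 112 129]
 [108 124 123 ... 125 126 127]
 [126 125 123 ... 127 126 129]]
```

```bash
python3 - <<'E'
from h import *
np.set_printoptions(linewidth=250,precision=1,suppress=True)
s=pickle.load(open("side0.pkl","rb"));t=pickle.load(open("top0.pkl","rb"))
G=cv2.cvtColor(t["pixels"],cv2.COLOR_RGB2GRAY);S=cv2.cvtColor(s["pixels"],cv2.COLOR_RGB2GRAY)
def blob(m,x,y):
    n,l,st,c=cv2.connectedComponentsWithStats(m.astype(np.uint8),connectivity=4);return (l==l[y,x])
# cradle ring: neutral, brighter than plate; upsampled dark bore & outer edge
p=t["pixels"].astype(int)
roi=np.zeros(G.shape,bool);roi[195:232,172:212]=1
U=8
crop=cv2.resize(G[195:235,170:215],None,fx=U,fy=U,interpolation=cv2.INTER_CUBIC)
def up(p):return (np.array(p)+.5)/U-.5+[170,195]
m=(crop>150).astype(np.uint8);n,l,st,ce=cv2.connectedComponentsWithStats(m)
for i in range(1,n):
    if st[i,4]>3000:
        mm=(l==i).astype(np.uint8);cs,hi=cv2.findContours(mm,cv2.RETR_CCOMP,cv2.CHAIN_APPROX_NONE)
        print(i,st[i],)
        for c in cs:
            if len(c)>150:
                e=cv2.fitEllipse(cv2.convexHull(c));print("  ell",len(c),up(e[0]),np.array(e[1])/U)
cv2.imwrite("pics/ring_mask.png",m*255)
# crucible: outer/inner rim in upsampled
crop=cv2.resize(G[200:232,368:400],None,fx=U,fy=U,interpolation=cv2.INTER_CUBIC)
# side trough redness
x0,y0=284,166;q=s["pixels"][y0:182,x0:306].astype(int);print("R-B side\n",q[...,0]-q[...,2])
print("gray\n",S[y0:182,x0:310])
q=t["pixels"][222:244,172:196].astype(int);print("R-B top cols172 rows222\n",q[...,0]-q[...,2])
C=(384.5,214.6);B=[]
# side rim: outer opening ellipse approx cols 304..316.7 row 240.3..247.5
print("cruc tri",tri(t,C,s,(310.4,243.9)),"on z70",onz(t,C,70),"spout",onz(t,(391.3,221.8),68))
for z in(100,150,200):print("furn edge",onz(t,(215,200),z),onz(t,(215,220),z),onz(t,(334,218),z))
print("mug",onz(t,(165,155),50),"drum left",onz(t,(236,155),250))
E
```

```text
1 [    0     0   255   279 33195]
  ell 1225 [179.7 212.9] [38.5 44. ]
  ell 391 [188.4 215.4] [16.8 17.3]
2 [ 229    0  124   45 3042]
  ell 290 [206.2 195.1] [ 8.  19.2]
6 [ 312  183   48  137 3820]
  ell 323 [213.2 227.9] [ 6.8 25.4]
R-B side
 [[13 13 13 12 13 12 14 12 13 15 14 14 13 13 14 14 14 14 14 13 13 13]
 [12 12 13 14 13 14 12 13 13 13 14 13 14 13 14 15 13 14 15 13 15 13]
 [12 14 14 14 13 14 12 14 13 14 14 15 14 15 14 13 14 14 13 14 14 13]
 [14 15 14 13 16 16 14 13 13 13 12 12 15 13 14 12 14 13 12 13 12 13]
 [14 14 14 13 14 15 13 13 12 13 13 16 14 13 14 19 13 11 10 10 11 11]
 [13 14 13 13 13 15 15 16 17 19 20 21 14 12 16 26 10  8  3  3  3  3]
 [15 14 14 15 20 28 32 36 44 42 44 40 14  8  3  9 16 27  5  0  1  2]
 [16 12 13 14 32 44 42 50 56 60 52 29  6  1  1  4 23 33  4  3  3  0]
 [13 14 14 16 36 40 43 44 54 56 56 32 10  3  0  1  7  5  2  0 -1  0]
 [12 13 12 15 29 25 25 26 32 34 42 39 37  5  2  1  1  1  1  0  3  0]
 [13 13 12 13 15 16 18 18 21 21 26 60 66 10  1  2  2  1  0  1  0  2]
 [12 14 13 14 13 13 15 15 15 14  8 28 40  5  1  3  1  1  1  1  1 -1]
 [15 13 13 14 13 15 14 15
[... 3878 characters left out ...]
[  2   2   2   2   2   4   3   2   3   2   2   2   3   1   4   4   4   3   3   3   3   4   5   6]
 [  3   3   4   3   3   4   4   3   3   4   3   4   3   2   2   2   3   4   2   2   3   5   3   3]
 [  3   3   4   3   3   4   3   4   3   4   3   5   4   5   4   4   3   3   2   3   5   5   3   3]]
cruc tri (array([ 507.3, -251.8,   67.1]), np.float64(2.9718367443749654)) on z70 [ 505.7 -251.1   70. ] spout [ 485.  -270.2   68. ]
furn edge [553.2 218.1 100. ] [498.5 217.9 100. ] [ 497.9 -106.3  100. ]
furn edge [548.6 205.9 150. ] [496.5 205.7 150. ] [ 495.9 -103.1  150. ]
furn edge [544.1 193.7 200. ] [494.6 193.5 200. ] [494.  -99.9 200. ]
mug [692.1 378.3  50. ] drum left [645.8 132.3 250. ]
```

```bash
cat >> h.py <<'E'
def R(a):  # tool down, closing axis y at world angle a (deg)
    a=np.radians(a);y=np.array([np.cos(a),np.sin(a),0]);z=np.array([0,0,-1.]);return np.c_[np.cross(y,z),y,z]
E
python3 - <<'E'
from h import *
np.set_printoptions(linewidth=250,precision=2,suppress=True)
s=pickle.load(open("side0.pkl","rb"));t=pickle.load(open("top0.pkl","rb"))
c=onz(t,(188.4,215.4),62);tip=onz(t,(181.4,238.4),60)
d=tip-c;print("cradle",c,"trough ang",np.degrees(np.arctan2(d[1],d[0])),"len",np.hypot(*d[:2]))
print("trough tri",tri(t,(181.4,238.2),s,(288.3,173.7)))
a=onz(t,(180.2,226),60);b=onz(t,(177.2,237),60);print("left edge ang",np.degrees(np.arctan2(*(b-a)[1::-1])))
a=onz(t,(188.2,229),60);b=onz(t,(185.3,237.5),60);print("right edge ang",np.degrees(np.arctan2(*(b-a)[1::-1])))
P=onz(t,(384.5,214.6),70);print("spout tri",tri(t,(391.6,222.2),s,(299.8,247.2)))
for q in((391.6,222.2),(391,221.5),(391.8,221.5),(391,222.6)):
    w=onz(t,q,68)-P;print("spout ang",np.degrees(np.arctan2(w[1],w[0])),np.hypot(*w[:2]))
# side silhouette check: rim/blue band projections
for X in (P,[P[0],P[1],20],[P[0],P[1],0]):print("side proj",proj(s,X))
print("side proj cradle",proj(s,c),proj(s,tip))
m=s["pixels"][245:268,298:320].astype(int);bl=(m[...,2]-m[...,0]>12);y,x=np.nonzero(bl);print("blue px",len(x),x.min()+298,x.max()+298,y.min()+245,y.max()+245,x.mean()+298)
for p,a in(((505,-252,26),-82),((505,-252,26),-12),((349,-174,200),-12),((c[0],c[1],85),18),((c[0],c[1],75),-72)):
    print(p,a,arm.ik(p,R(a)))
E
```

```text
cradle [514.28 302.96  62.  ] trough ang 162.72981378838927 len 67.54982278611882
trough tri (array([450.32, 325.33,  53.  ]), np.float64(0.05775837493521509))
left edge ang 164.9848407215471
right edge ang 161.2264280131636
spout tri (array([ 479.36, -270.35,   70.72]), np.float64(8.892974471935357))
spout ang -137.7024837349486 29.449309045513505
spout ang -137.39687802110757 26.862765322979886
spout ang -134.088598307462 28.490192347194384
spout ang -141.6937467862945 29.146560289962387
side proj [309.37 243.11]
side proj [309.78 256.01]
side proj [309.94 261.02]
side proj cradle [302.65 173.19] [288.1  172.49]
blue px 3 310 314 259 260 312.0
(505, -252, 26) -82 [-0.6   0.32  1.83 -0.    0.99  0.83]
(505, -252, 26) -12 [-0.6   0.32  1.83 -0.    0.99 -0.39]
(349, -174, 200) -12 [-0.67 -0.36  2.13 -0.    1.37 -0.46]
(np.float64(514.2810775294103), np.float64(302.9564525813737), 85) 18 [ 0.4   0.3   1.72 -0.    1.12  0.09]
(np.float64(514.2810775294103), np.float64(302.9564525813737), 75) -72 [ 0.4   0.31  1.73 -0.    1.1   1.66]
```

```bash
python3 - <<'E'
from h import *
np.set_printoptions(linewidth=250,precision=2,suppress=True)
s=pickle.load(open("side0.pkl","rb"))
for z in(200,300):print("drum",proj(s,[650,60,z]))
T=lambda l:print(l,round(arm.sense()["t"],2),arm.sense()["ee_pos"],arm.sense()["ft_force"],arm.sense()["grip_width"])
arm.movep([345,200,250],R(20));T("a")
arm.movep([349,-174,250],R(-82));T("b")
x,y=507,-251.5
arm.movep([x,y,140],R(-82));T("c")
arm.move_l([x,y,27],velocity=120);T("d")
arm.grip(43,25);T("grip1")
arm.grip(62);arm.pause(.1)
arm.move_l([x,y,27],R(-12),velocity=100);T("e")
arm.grip(43,30);T("grip2")
c=arm.read_camera("top");pickle.dump(c,open("top1.pkl","wb"))
d=arm.read_camera("side");pickle.dump(d,open("side1.pkl","wb"))
f=lambda im,x,y,w,h,k:cv2.resize(im[y:y+h,x:x+w],None,fx=k,fy=k,interpolation=cv2.INTER_CUBIC)
cv2.imwrite("pics/g1.png",np.hstack([f(c["pixels"],360,176,64,64,6),f(d["pixels"],285,215,64,64,6)])[...,::-1])
E
```

```text
drum [341.29 163.89]
drum [341.78 137.96]
a 1.7 [345.09 200.59 250.18] [-0.18  0.36  0.43] 85.5571279696115
b 3.1 [ 349.37 -173.26  249.95] [-0.1   0.18 -0.35] 85.63567547723315
c 3.94 [ 506.99 -250.63  140.32] [ 0.35 -0.52  0.49] 85.77615642246182
d 5.03 [ 507.7  -251.97   27.99] [ 0.59 -0.14 -0.23] 85.5434010304111
grip1 5.52 [ 507.34 -251.65   27.61] [0.56 1.41 5.21] 43.43356746380674
e 7.32 [ 507.   -251.51   26.99] [0.5  0.71 0.23] 61.90072287017935
grip2 7.62 [ 506.97 -251.5    27.12] [-1.51 -0.15  1.21] 43.03791219804005
```

View pics/g1.png

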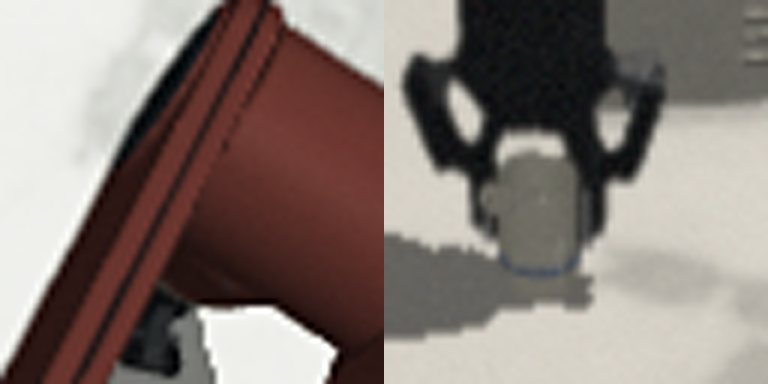

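The side crop shows the crucible held between the pads, upright, with the finger ends well above the blue band (about row 270 of the crop) and the spout clear at the left. Next I carry it round in front of the furnace and lower it to first contact.

```bash
cat >> h.py <<'E'
def F(n=4):
    f=[]
    for _ in range(n): arm.pause(.02); f.append(arm.sense()["ft_force"])
    return np.mean(f,0)
E
python3 - <<'E'
from h import *
np.set_printoptions(linewidth=250,precision=2,suppress=True)
def T(l):
    q=arm.sense();print(l,round(q["t"],2),q["ee_pos"],q["ft_force"],round(q["grip_width"],2),q["grip_force"])
arm.grip(40,80);T("grip")
arm.move_l([507,-251.5,130],velocity=150)
arm.movep([349,-174,200],R(-12));T("lift")
arm.movep([334,201,200],R(18));T("swing")
x,y=514.3,303
arm.movep([x,y,150],R(18));arm.move_l([x,y,96],velocity=80);arm.pause(.3);T("above")
b=F(8);np.save("bias.npy",b);print("bias",b)
z=96
while z>74:
    z-=1.;arm.move_l([x,y,z],velocity=25);f=F(3)-b
    if z<88:print(z,arm.sense()["ee_pos"],f)
    if f[2]>3 or np.hypot(*f[:2])>6:break
T("contact")
c=arm.read_camera("side");pickle.dump(c,open("side2.pkl","wb"))
cv2.imwrite("pics/s2.png",cv2.resize(c["pixels"][140:190,270:330],None,fx=9,fy=9,interpolation=cv2.INTER_CUBIC)[...,::-1])
E
```

```text
grip 7.94 [ 507.17 -251.62   27.37] [-0.65  1.06  5.25] 42.59 81.17303162813187
lift 9.56 [ 349.36 -174.27  199.63] [-0.5   0.31 -1.65] 42.32 81.13058729097247
swing 10.96 [334.46 200.52 199.77] [ 0.37 -0.12 -1.9 ] 42.24 81.06381554156542
above 12.94 [514.64 303.14  96.53] [ 0.84  0.33 -1.19] 42.6 81.12477701157331
bias [-0.14 -0.07 -2.09]
87.0 [514.26 302.98  86.94] [ 0.38 -0.05  0.54]
86.0 [514.26 302.98  85.96] [0.13 0.24 0.06]
85.0 [514.27 302.99  84.95] [-0.06 -0.06  0.37]
84.0 [514.26 302.98  83.96] [ 0.1  -0.31  0.05]
83.0 [514.25 302.99  82.94] [-0.1   0.13  0.67]
82.0 [514.29 302.98  81.95] [-0.11  0.2  -0.05]
81.0 [514.29 303.03  80.97] [0.1  0.36 0.38]
80.0 [514.35 303.19  80.05] [0.16 1.26 0.8 ]
79.0 [514.37 303.22  79.11] [-0.24  2.04  1.8 ]
78.0 [514.37 303.24  78.21] [-0.46  2.63  3.79]
contact 18.48 [514.37 303.24  78.21] [-0.78  3.16  1.93] 42.46 81.41186898574233
```

View pics/s2.png

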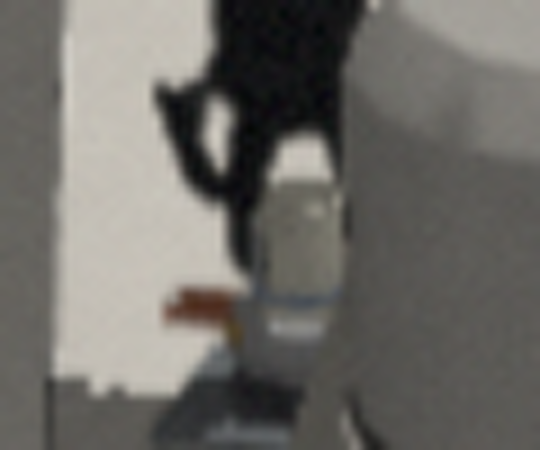

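The side crop shows the crucible upright in the cradle's mouth. The band (crop row ~300) sits above the rim (~330) and the trough is at left (200,305). The foot is about 10 mm above the floor, and the cradle pushes the tool about 3 N towards +y, so I nudge that way and then twist with force control.

```bash
cat > tw.py <<'E'
from h import *
np.set_printoptions(linewidth=250,precision=2,suppress=True)
b=np.load("bias.npy")
def rel(f): return arm.sense()["ee_pos"][2]-27.2-(42-f[2]/2.5)
def run(p,yaws,target,kxy=.2):
    for a in yaws:
        arm.move_l(p,R(a),velocity=40);f=F(3)-b
        print(round(arm.sense()["t"],1),a,p,f,"rel %.1f"%rel(f))
        if f[2]>22: p=p+[0,0,2.];continue
        p=p+[*np.clip(kxy*f[:2],-.6,.6),-np.clip((target-f[2])*.3,-1.5,1.2)]
        p[2]=max(p[2],60.5)
    return p
E
python3 - <<'E'
from tw import *
p=np.array([514.3,303.2,78.])
p=run(p,[18,18],5)
p=run(p,[18,18,12],14)
p=run(p,np.arange(6,-43,-6),14)
np.save("p.npy",p)
E
```

```text
18.8 18 [514.3 303.2  78. ] [-0.41  2.48  2.68] rel 9.9
19.1 18 [514.22 303.7   77.3 ] [0.27 1.62 2.78] rel 9.0
19.4 18 [514.27 304.02  76.64] [ 0.27 -0.87  2.97] rel 8.5
19.7 18 [514.33 303.85  75.44] [-2.87 -0.69  4.75] rel 8.2
20.0 12 [513.75 303.71  74.24] [-0.19 -0.44  3.94] rel 6.8
20.3 6 [513.71 303.62  73.04] [2.62 0.52 1.21] rel 4.4
20.6 0 [514.24 303.72  71.84] [0.04 0.18 2.49] rel 3.5
21.0 -6 [514.24 303.76  70.64] [-0.19 -0.77  2.76] rel 2.6
21.3 -12 [514.21 303.6   69.44] [-1.16  0.46  4.88] rel 2.4
21.6 -18 [513.97 303.7   68.24] [1.52 0.92 5.17] rel 1.6
21.9 -24 [514.28 303.88  67.04] [1.97 0.52 7.  ] rel 1.4
22.2 -30 [514.67 303.99  65.84] [-0.42 -1.14  9.37] rel 1.1
22.5 -36 [514.59 303.76  64.64] [-2.05 -1.1  11.53] rel 1.1
22.8 -42 [514.18 303.54  63.9 ] [-0.38  0.9  11.69] rel 0.9
```

```bash
python3 - <<'E'
from tw import *
p=np.load("p.npy")
p=run(p,[-48,-54,-60,-66,-72,-78,-72],16)
np.save("p.npy",p)
c=arm.read_camera("side")
cv2.imwrite("pics/s3.png",cv2.resize(c["pixels"][140:190,270:330],None,fx=9,fy=9,interpolation=cv2.INTER_CUBIC)[...,::-1])
E
```

```text
23.1 -48 [514.1  303.72  63.21] [-0.92 -1.05 13.09] rel 0.9
23.4 -54 [513.92 303.51  62.33] [-0.91 -1.64 15.04] rel 1.2
23.7 -60 [513.74 303.18  62.05] [-0.02  0.19 14.62] rel 1.1
24.0 -66 [513.73 303.22  61.63] [-0.59  0.23 15.4 ] rel 1.1
24.4 -72 [513.61 303.26  61.45] [-0.82 -3.1  15.93] rel 1.0
24.7 -78 [513.45 302.66  61.43] [ 0.46  0.45 15.52] rel 1.1
25.0 -72 [513.54 302.75  61.29] [ 0.53 -0.96 15.78] rel 1.1
```

View pics/s3.png

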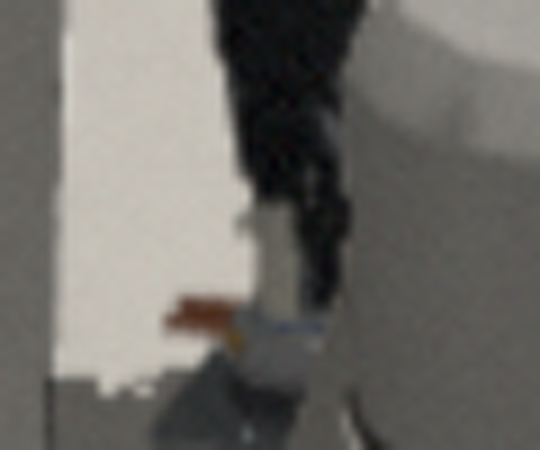

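Spout and trough both point left and the band is at the rim line. The height has stayed constant from 9 to 16 N, so the crucible has bottomed. Now I unload, release, back off and check.

```bash
python3 - <<'E'
from tw import *
p=np.load("p.npy")
for _ in range(5):
    f=F(3)-b;print(p,f,"rel %.1f"%rel(f))
    if f[2]<1.5:break
    p=p+[0,0,max(.3,(f[2]-.7)/2.5)];arm.move_l(p,velocity=30)
arm.grip(64);arm.pause(.1)
q=arm.sense();print(q["t"],q["ee_pos"],q["grip_width"])
arm.move_l([p[0],p[1],180],velocity=150)
arm.movep([300,300,200],R(-45));print(arm.sense()["t"])
c=arm.read_camera("top");d=arm.read_camera("side");pickle.dump((c,d),open("end.pkl","wb"))
f=lambda im,x,y,w,h,k:cv2.resize(im[y:y+h,x:x+w],None,fx=k,fy=k,interpolation=cv2.INTER_CUBIC)
cv2.imwrite("pics/e.png",np.hstack([f(c["pixels"],168,193,48,56,8),f(d["pixels"],270,140,48,56,8)])[...,::-1])
E
```

```text
[513.65 302.56  61.22] [ 1.16 -0.6  15.97] rel 1.2
[513.65 302.56  67.33] [5.93 3.   5.31] rel 1.1
[513.65 302.56  69.18] [5.47 2.09 3.51] rel 1.4
[513.65 302.56  70.3 ] [4.63 1.91 2.27] rel 1.7
[513.65 302.56  70.93] [ 6.5   3.21 -1.07] rel 0.4
26.8083 [513.18 302.42  70.6 ] 63.87475672910302
28.55
```

View pics/e.png

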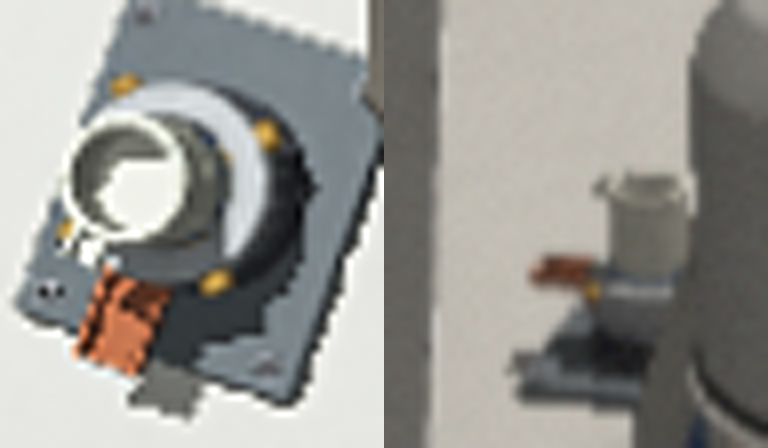

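The top crop shows the crucible seated with its rim at crop (127,178) and its spout near (90,247). The trough runs from (120,280) to (110,360), so the spout may be some degrees off. The side crop shows it upright with the band at the rim. I'll measure the yaw and height numerically.

```bash
python3 - <<'E'
from h import *
np.set_printoptions(linewidth=250,precision=1,suppress=True)
t,s=pickle.load(open("end.pkl","rb"));G=cv2.cvtColor(t["pixels"],cv2.COLOR_RGB2GRAY);S=cv2.cvtColor(s["pixels"],cv2.COLOR_RGB2GRAY)
print("top rows205 cols172\n",G[205:232,172:200])
print("side rows158 cols290\n",S[158:184,290:314]); m=s["pixels"][168:182,292:312].astype(int);print("B-R rows168 cols292\n",m[...,2]-m[...,0])
c=np.array([514,303]);
for z in(0,):
    top=[*c,112];print("exp rim px top",proj(t,top),"side",proj(s,top),"band/rim side",proj(s,[*c,62]))
    for a in(135,150,163,176):
        r=np.radians(a);print(a,proj(t,[c[0]+32*np.cos(r),c[1]+32*np.sin(r),110]),proj(s,[c[0]+32*np.cos(r),c[1]+32*np.sin(r),110]))
E
cat > /dev/null <<'E'
E
python3 - <<'E'
import cv2,pickle
t,_=pickle.load(open("end.pkl","rb"))
cv2.imwrite("pics/e2.png",cv2.resize(t["pixels"][203:243,170:206],None,fx=15,fy=15,interpolation=cv2.INTER_NEAREST)[...,::-1])
E
```

```text
top rows205 cols172
 [[232 233 232 233 233 235 236 160 125 127 158 200 205 216 214 213 211 210 216 221 220 219 210 191 121  66  79  95]
 [232 232 233 233 233 235 211 122 136 197 204 212 213 213 214 213 212 215 220 217 214 214 218 217 200 123  67  64]
 [231 233 232 233 233 234 147 138 223 237 244 250 246 230 173 144 138 129 156 184 205 216 213 211 217 204 138  71]
 [232 232 232 233 234 233 131 214 251 201 194 194 190 232 244 224 136 119 112 115 102 166 203 210 216 219 191 112]
 [232 233 233 233 233 238 241 193 143 107  99  97 108 140 178 233 235 155 126 132  79  73 138 197 213 214 218 187]
 [233 232 233 233 235 245 200 102  75  80  94 113 113 112 115 167 237 218  98 115 107  82  61 167 211 212 218 215]
 [233 233 233 233 241 237  95  77  82  94 118 120 118 117 114 118 166 216 177  89 109 104  77 134 198 213 213 221]
 [233 232 232 234 250 143  73  81  86 115 116 113 111 109 107 105 138 227 221  83  95 100  94  75 150 204 212 220]
 [232 231 231 234 248  74  79  82  95 115 158 244 241 241 240 239 238 244 231 125  82 116 112  67 115 192 213 216]
 [232 231 231 240 222  70  81  85 111 154 24
[... 5311 characters left out ...]
-20 -23 -27 -61 -71 -10  -2  -1  -1  -1  -1  -3  -2   0  -6  -6  -6  -4  -5  -5]
 [-15 -14 -11 -30 -40  -5   0  -2  -1   0  -1  -1  -1  -3  -5  -6  -8  -4  -6  -4]
 [-13  -8  -2  -6  -8  -1  -1   1   0  -1  -1  -2  -2  -3  -5  -8  -6  -5  -2  -4]
 [ -9   0   4   4  -1  -1  -1   1   0  -1   0  -2  -2  -8  -7  -7  -7  -5  -4  -4]
 [ -1   5   6   6   2   2   0   0  -1   1  -1   0  -2  -6  -8  -6  -8  -6  -6  -6]
 [  2   4   4   4   3   0  -1   1  -1   0   0   1  -2  -5  -7  -7  -8  -5  -5  -3]]
exp rim px top [182.7 214.6] side [302.2 162.8] band/rim side [302.6 173.2]
135 [174.5 223.2] [296.8 161.5]
150 [176.9 225. ] [295.8 162.1]
163 [179.4 226.1] [295.2 162.7]
176 [182.  226.5] [294.9 163.3]
```

View pics/e2.png

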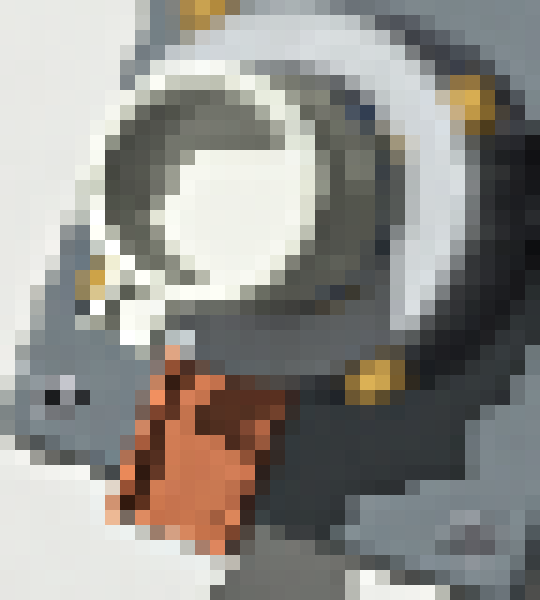

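Centre is at about (183.1,214.6) and the spout tip at about (177,224.7), so the spout angle is about 150° against the trough's 163°. The centring and height match home. The 13° error is too close to the limit, so I regrip, press lightly and turn another 13°.

```bash
python3 - <<'E'
from tw import *
arm.grip(68)
x,y=513.9,303.
arm.movep([x,y,150],R(-72));arm.move_l([x,y,69.5],velocity=130)
b[:]=F(4)
arm.grip(40,80);p=np.array([x,y,69.5])
p=run(p,[-72],16);p[2]-=2.;p=run(p,[-69,-65,-61,-54,-56,-58.5,-58.5],16)
for _ in range(5):
    f=F(3)-b;print(p,f,"rel %.1f"%rel(f))
    if f[2]<2:break
    p=p+[*np.clip(.2*f[:2],-.6,.6),max(.3,(f[2]-1)/2.5)];arm.move_l(p,velocity=30)
arm.grip(66);arm.pause(.1)
arm.move_l([p[0],p[1],180],velocity=200)
arm.movep([300,300,200],R(-45));print(arm.sense()["t"])
c=arm.read_camera("top");d=arm.read_camera("side");pickle.dump((c,d),open("end2.pkl","wb"))
f=lambda im,x,y,w,h,k:cv2.resize(im[y:y+h,x:x+w],None,fx=k,fy=k,interpolation=cv2.INTER_NEAREST)
cv2.imwrite("pics/e3.png",np.hstack([f(c["pixels"],170,203,32,40,12),f(d["pixels"],286,150,32,40,12)])[...,::-1])
E
```

```text
31.2 -72 [513.9 303.   69.5] [ 3.72 -1.    3.17] rel 2.3
31.5 -69 [514.5 302.8  66.3] [ 1.18 -1.72  8.89] rel 1.9
31.8 -65 [514.74 302.45  65.1 ] [0.38 1.88 8.91] rel 0.9
32.1 -61 [514.81 302.83  63.9 ] [-3.   -0.51 11.71] rel 0.6
32.5 -54 [514.21 302.73  62.7 ] [-1.33 -0.74 12.98] rel 0.7
32.8 -56 [513.95 302.58  61.79] [ 0.45  0.38 13.35] rel 0.5
33.1 -58.5 [514.04 302.66  61.  ] [-0.33 -1.23 15.23] rel 0.7
33.4 -58.5 [513.97 302.41  60.77] [-0.17 -0.53 15.46] rel 0.7
[513.93 302.31  60.6 ] [-0.32 -0.32 15.67] rel 0.8
[513.87 302.24  66.47] [3.73 1.37 6.25] rel 0.8
[514.47 302.51  68.57] [4.97 2.52 3.23] rel 0.8
[515.07 303.02  69.46] [3.69 1.85 1.71] rel 0.7
36.425
```

View pics/e3.png

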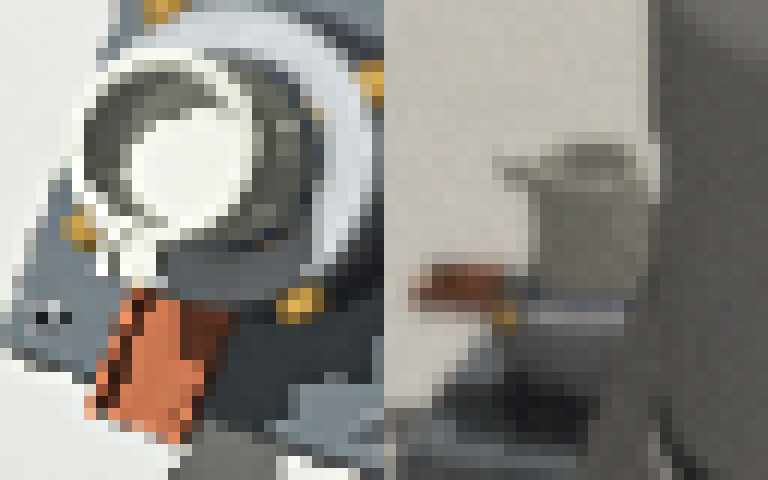

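Spout lips are at about (178.3,225) and (182.1,226.3), so the tip is near (180,225.8), matching the prediction for 163°, along the trough. In the side view the band is level with the rim and the crucible is upright. The height stayed constant while turning under load, so I'm handing in.

```bash
python3 -c "
from rig import arm
print(arm.job_done())"
```

```text
the job is handed in; nothing more can be done
None
```

I handed the job in with the crucible seated in the cradle, its spout out along the trough and the gripper clear; by my own measurements it is home, but the hand-in returned no verdict.

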